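Fit bearings and oil seals into two wheel hubs

ROBOT

A 6-joint arm with a two-finger parallel gripper is mounted at the origin on the work surface. World frame = base frame: x ahead of the robot, y to its left, z up, the work surface at z = 0. Lengths are in m, angles in rad, forces in N, time in s.
With the tool pointing down it reaches from about 0.25 to 0.725 m from the base axis. Payload 4 kg.
Tool frame: the origin (TCP) lies midway between the tips of the shut fingers; the grasp point (between the pads) lies 19 mm behind it; z points along the fingers, y is the line along which they close (so a half turn about z gives the same grasp; the last joint's range is limited). The gripper opens to 85 mm and grips with 20 to 120 N. Pads are 22 mm wide; open, the fingers measure 114 mm over their backs; the gripper's body (76 mm by 85 mm) begins 54 mm behind the grasp point. The pads swing forward as they close: fully open they stand 13 mm farther back than shut.
Start: joints at [-1.269, 0.241, 0.005, 1.335, 0, 1.571], TCP at [0.149, -0.477, 0.231] pointing down, gripper open.
Joint ranges: [-2.72, 2.72], [-1.05, 1.87], [-1.09, 1.28], [-1.99, 2.15], [-1.42, 1.44], [-3.14, 3.14]. Speed limits (rad/s): [2.79, 2.79, 3.14, 3.14, 3.14, 3.14].

INTERFACE

Orientations are given as a unit quaternion [x, y, z, w].
In Python, from plant import * gives the robot as it stands.
- The arm moves only by the tool drive_tool, never from a script. Its arguments are lists of equal length, an entry for each row: "xyz": the shift along the tool's x, y, z in units of 0.5 m (1.0 is 0.5 m), a list of three; "twist": the turn, a rotation vector about the tool's x, y, z in units of 180 degrees (1.0 is 180 degrees), a list of three. A call has 1 to 5 rows; each row is the pose to reach, as a shift and turn from the pose commanded when the call began, along the tool's axes at that moment, turning the shorter way round; what a row does not reach only later rows make up. A row lasts 1/8 s, in which the tool goes at most 62.5 mm and 10.7 degrees, less where a joint would pass 70% of its speed; a pose out of reach is approached as far as the arm can. A call with a number of a shift or a turn outside -1 to 1 is refused whole. A call with a gripper value outside its range is refused whole. "jaw" is the opening in per cent of the stroke, from 0 (shut) to 100 (fully open), set as the call begins (left out, the last holds). The fingers move at their own pace and stop on an object; "newtons" is the grip in N (left out, the last holds). Time passes only in rows, so rows that repeat a pose let the fingers close. It gives the time, the measured TCP pose, the force, the opening and the grip force at its end, in the units of the state.
- observe(): the state, without advancing time (a new reading comes with each control period).
- capture(name): name is "scene" or "top"; returns a dict with "color" (480x640x3 uint8, red, green, blue), "vertical_fov" (degrees; the focal length in pixels is half the picture's height over the tangent of half this angle, whatever the lens; pixels are square), "cx", "cy" (the principal point, pixels), "R" (3x3) and "t" (3): a world point X has camera coordinates R X + t. Camera axes: x right, y down, z forward; pixel columns grow to the right and rows downward; lengths in m; the calibration is good to about 2 mm. A picture is of the moment at which its call begins. There is no depth.
- close_job(): hands the job in; it is judged then, once.
Trained networks look in the newest picture that a camera, given by its name, has taken for a name from the list of things; names that differ only in an ending like _2 or _b are one class to them, and where a whole thing is asked for, a point or a joint stands for the part that bears it (a point fixed in the world has none). Each returns a list of dicts, best first, with "confidence" (0 to 1); they miss things now and then, are a little off and sometimes report something else, mostly with a low value. They report only what shows in the picture. A call takes as long as a camera call. They do not tell look-alikes from the thing itself.
- boxes_of(thing, camera): "position" ([x, y, z] in m, in world coordinates, good to about 4 mm: the middle of the surface that is visible of it).
- pinpoint(thing, camera): "position" ([x, y, z] in m, in world coordinates, good to about 4 mm: a listed point, or the origin of a listed thing).
The state is a dict: "clock": time; "joints": joint angles; "qd": joint speeds; "joint_efforts": joint torques, N m; "ee_pos": TCP position; "ee_rot": TCP orientation; "force": force on the tool from outside, world axes, zero at the start; "wrist_torque": the same for the moment, N m; "finger_gap": finger opening in m; "grip_force": force on a finger pad.
Only numpy, scipy, OpenCV 4.12 (cv2) and the standard library are available. Lean on these libraries where they do the work, as an engineer would, in place of code of your own. Each camera call takes 0.05 s, during which the arm holds its last target. There are 200 camera calls.

TASK

Two freshly painted wheel hubs stand on the bench, open side up; fit each with its own roller bearing and oil seal, the large ones in the large hub and the small ones in the small hub. In each hub the bearing goes in first, narrow end down and settled flat on its seat, then the seal is pressed in on top of it until its flange sits flat on the hub's face all round. Leave the grease tin, the mallet and the hub nut where they are.

Things in the scene. Friction and masses are not known exactly. Their poses are not given: they have to be found in the camera images.
- large_hub: Large grey cast wheel hub, fixed, open side up on a plywood block (112 mm square, 22 high). Flange 112 mm across, five holes; barrel 76 across, flat top face 62 above the bench. Downwards: chamfer 61 to 54 across (3.5 deep), seal seat 54 across, 11 deep, bevel, bearing seat 50 across with flat floor 26.5 below the face (35.5 above the bench). Origin: bench level on the bore axis; z up.
- small_hub: Small grey cast wheel hub, same kind, fixed, open side up on a plywood block (96 mm square, 22 high). Flange 94 mm across, four holes; barrel 62 across, flat top face 56 above the bench. Downwards: chamfer 49 to 42 across (3.5 deep), seal seat 42 across, 11 deep, bevel, bearing seat 39 across with flat floor 24.5 below the face (31.5 above the bench). Origin: bench level on the bore axis; z up.
- large_bearing: Loose large taper roller bearing, steel, 0.3 kg or less, 15 mm high, narrow end down: 39 mm across at the bottom, 45 from 8 mm up to its top, bore 28. Origin: centre of its underside, z to the wide end. About 2.5 mm free all round in the large hub: let go in the mouth, it slips down by itself. Seated, its origin is 35.5 mm above the hub's and its top 11.5 below the face (no finger room).
- small_bearing: Loose small taper roller bearing, steel, 0.17 kg or less, 13 mm high, narrow end down: 29 mm across at the bottom, 34 from 6 mm up to its top, bore 19. Origin: centre of its underside, z to the wide end. About 2.5 mm free all round in the small hub; let go in the mouth, it slips down by itself. Seated, its origin is 31.5 mm above the hub's and its top 11.5 below the face.
- large_seal: Loose large oil seal, black-lipped steel, 0.1 kg or less, 15 mm high: lower 10 mm a spigot 52 across (46 at the foot), upper 5 mm a flange 64 across; hole 36. Origin: centre of underside, z up. Press fit: laid in the mouth it stops (often askew) 3 to 5 mm above home; pushed on the flange it enters against 3 to 8 N, then force jumps as flange lands (go to 20 N). Home: origin 52 mm above the hub's.
- small_seal: Loose small oil seal, black-lipped steel, 0.07 kg or less, 15 mm high: lower 10 mm a spigot 40 across (34 at the foot), upper 5 mm a flange 52 across; hole 24. Origin: centre of underside, z up. Press fit: laid in the mouth it stops (often askew) 3 to 5 mm above home; pushed on the flange it enters against 3 to 8 N, then force jumps as flange lands (go to 20 N). Home: origin 46 mm above the hub's.
- grease_tin: Bystander: closed round blue tin with a paper band, 74 mm across, 62 mm high. Origin: centre of its underside.
- mallet: Bystander: mallet with a wooden handle and a black rubber head, lying on the bench, about 260 mm long. Origin: on its underside near the middle.
- hub_nut: Bystander: dark steel castellated hub nut, about 39 mm across, 20 mm high. Origin: centre of its underside.
Things that resemble listed ones, but are neither listed nor needed, are in the scene too. What is shaped like the small_bearing but green, red or turquoise is not meant.

How it is judged:
At the end, for the whole second after the job is handed in: In each hub, its own bearing lies flat on the bearing seat (within 2 mm of fully down, 5 mm of the hub's axis, less than 0.1 rad tilt) and its own seal is pressed home above it (flange within 2 mm of the hub's face, within 5 mm of the axis, less than 0.06 rad tilt), all released and at rest (horizontal distance between each of large_bearing, large_seal and large_hub below 0.005 m and z of large_bearing in the frame of large_hub between 0.0315 and 0.0375 m and angle between each of large_bearing, small_bearing's own z axis and vertical below 0.1 rad and linear speed of each of large_bearing, large_seal, small_bearing, small_seal below 0.01 m/s and z of large_seal in the frame of large_hub between 0.048 and 0.054 m and angle between each of large_seal, small_seal's own z axis and vertical below 0.06 rad and horizontal distance between each of small_bearing, small_seal and small_hub below 0.005 m and z of small_bearing in the frame of small_hub between 0.0275 and 0.0335 m and z of small_seal in the frame of small_hub between 0.042 and 0.048 m); the robot touches nothing.
It fails at once if the grease tin is pushed more than 30 mm from its place (distance of grease_tin from where it was at the start of the episode above 0.03 m).
It fails at once if the mallet is pushed more than 30 mm from its place (distance of mallet from where it was at the start of the episode above 0.03 m).
It fails at once if the hub nut is pushed more than 30 mm from its place (distance of hub_nut from where it was at the start of the episode above 0.03 m).
It also fails if it takes over 128 s, if anything falls off the work surface, if the arm or the gripper's body presses on something with over 40 N, if the wrist force passes 120 N, or if a joint passes its speed limit or range.

## Working session

There is one attempt and no reset: what is moved stays moved. The work goes in short steps, Python scripts to look and compute and a tool call to move; the robot and the scene stay as the last step left them, time stands still between calls to the robot, and variables do not carry over. Pictures are saved under pics/ and viewed, at most 14 in all, crops included, and the job is handed in when it is done.

Besides the shell and the picture viewer there is one more tool, called after "Request:" as a command line: name --argument value ..., lists and objects as JSON in quotes. drive_tool: Moves the arm, as the interface text tells. Its arguments: {"type":"object","properties":{"xyz":{"type":"array","items":{"type":"array","items":{"type":"number"}}},"twist":{"type":"array","items":{"type":"array","items":{"type":"number"}}},"jaw":{"type":"number"},"newtons":{"type":"number"}},"required":["xyz","twist"]}

```bash
ls; mkdir -p pics
cat > h.py <<'E'
from plant import *
import numpy as np, cv2
def K(c):
    f=240/np.tan(np.radians(c["vertical_fov"])/2); return f
def proj(c,X):
    p=c["R"]@np.array(X)+c["t"]; f=K(c); return np.array([c["cx"]+f*p[0]/p[2],c["cy"]+f*p[1]/p[2]])
def ray(c,u,v):
    f=K(c); d=np.array([(u-c["cx"])/f,(v-c["cy"])/f,1.]); R=np.array(c["R"]); return -R.T@np.array(c["t"]), R.T@d
def onz(c,u,v,z):
    o,d=ray(c,u,v); return o+d*(z-o[2])/d[2]
def save(c,n): cv2.imwrite(f"pics/{n}.png",cv2.cvtColor(np.asarray(c["color"]),cv2.COLOR_RGB2BGR))
E
python3 - <<'E'
from h import *
s=observe(); print(s["clock"],np.round(s["ee_pos"],4),np.round(s["ee_rot"],4),s["finger_gap"],s["force"])
cs={n:capture(n) for n in("scene","top")}
for n,c in cs.items():
    save(c,n+"0"); print(n,c["vertical_fov"],c["cx"],c["cy"],np.round(-np.array(c["R"]).T@c["t"],3),np.round(c["R"],2).tolist())
for t in "large_hub small_hub large_bearing small_bearing large_seal small_seal grease_tin mallet hub_nut".split():
    for n,c in cs.items():
        for d in pinpoint(t,n):
            if d["confidence"]>.15: print(t,n,round(d["confidence"],2),np.round(d["position"],4),np.round(proj(c,d["position"])))
print(observe()["clock"])
E
```

```text
pics
0.0 [ 0.1484 -0.4768  0.2304] [ 9.886e-01  1.503e-01 -2.000e-04 -1.000e-03] 0.08568715260189509 [ 0.74992906 -0.68234655 -0.06103553]
scene 49.31838179486849 325.6333482575216 243.08792129729605 [ 1.072 -0.444  0.597] [[0.66, 0.75, -0.02], [0.47, -0.43, -0.77], [-0.59, 0.5, -0.64]]
top 48.32811333399383 331.6081457730698 234.06637104066317 [ 0.474 -0.011  1.003] [[0.01, -1.0, -0.02], [-1.0, -0.01, -0.09], [0.09, 0.02, -1.0]]
large_hub scene 0.65 [ 0.495  -0.3348  0.0007] [130. 338.]
large_hub scene 0.55 [0.7728 0.0239 0.003 ] [434. 319.]
large_hub top 0.88 [ 0.5    -0.335   0.0011] [519. 271.]
small_hub scene 0.63 [0.5076 0.3078 0.0008] [423. 180.]
small_hub scene 0.18 [ 0.496  -0.3321  0.0007] [132. 337.]
small_hub top 0.91 [0.5054 0.3107 0.0021] [173. 265.]
large_bearing top 0.61 [ 0.6015 -0.0968 -0.    ] [390. 216.]
small_bearing scene 0.84 [ 0.4879 -0.1829 -0.0023] [216. 288.]
small_bearing scene 0.75 [ 5.225e-01 -9.990e-02 -5.000e-04] [269. 275.]
small_bearing scene 0.73 [ 0.767  -0.1596 -0.0014] [342. 388.]
small_bearing scene 0.72 [ 0.3591 -0.0998 -0.0004] [217. 230.]
sma
[... 482 characters left out ...]
all_seal scene 0.63 [ 0.775   0.0236 -0.0011] [435. 322.]
small_seal top 0.65 [ 4.649e-01  9.980e-02 -1.000e-04] [285. 287.]
grease_tin scene 0.69 [ 0.7593  0.1268 -0.001 ] [468. 284.]
grease_tin scene 0.16 [ 0.7637 -0.1624 -0.0046] [339. 389.]
grease_tin top 0.82 [0.76   0.128  0.0016] [273. 133.]
grease_tin top 0.71 [0.7733 0.0265 0.0014] [326. 126.]
mallet scene 0.85 [ 7.663e-01 -1.602e-01  6.000e-04] [341. 387.]
mallet scene 0.47 [ 0.6059 -0.0987  0.0007] [301. 300.]
mallet top 0.63 [ 0.7615 -0.1655  0.0021] [426. 132.]
hub_nut scene 0.59 [ 0.7739  0.024  -0.0015] [434. 321.]
hub_nut top 0.71 [ 0.7747  0.0264 -0.0024] [326. 126.]
hub_nut top 0.16 [ 0.4975 -0.3315  0.001 ] [517. 272.]
1.0
```

View pics/top0.png

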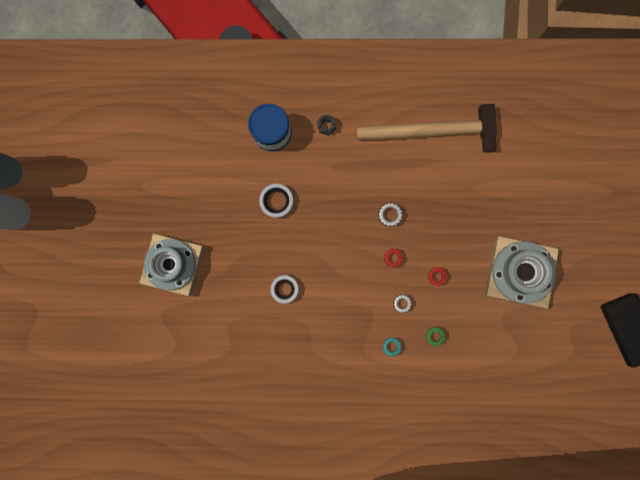

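View pics/scene0.png

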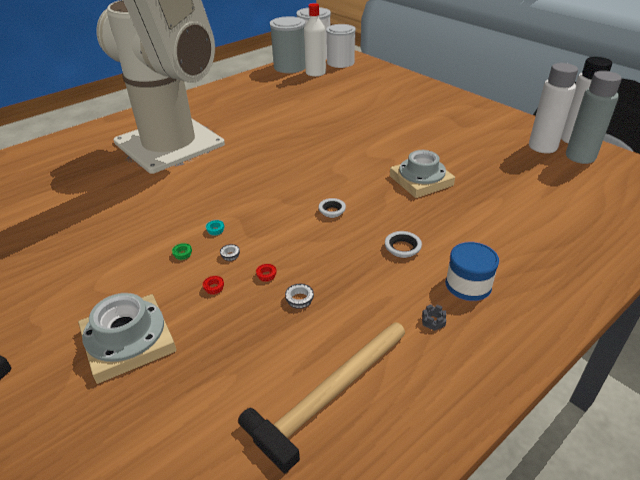

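Candidates for small_bearing in the top view are:
- steel at (402,303)
- red at (394,258) and (438,276)
- green at (436,336)
- turquoise at (393,347)

Only the steel one at (402,303) fits the description, because the coloured ones are excluded. The other positions in the top view are:
- large bearing (391,215)
- large seal (277,200)
- small seal (285,289)
- hubs (525,271) and (170,264)

Next I'll fit circles in both views and confirm with crops.

```bash
cat > fit.py <<'E'
from h import *
from scipy.optimize import minimize
def grad(c):
    g=cv2.GaussianBlur(np.asarray(c["color"]).astype(np.float32),(0,0),0.9)
    s=sum(np.hypot(cv2.Sobel(g[:,:,k],-1,1,0),cv2.Sobel(g[:,:,k],-1,0,1)) for k in range(3))
    return s
A=np.linspace(0,2*np.pi,90,endpoint=False)
def pts(c,p,circ):
    out=[]
    for d,z in circ:
        X=np.stack([p[0]+d/2*np.cos(A),p[1]+d/2*np.sin(A),np.full_like(A,z+p[2])])
        q=np.array(c["R"])@X+np.array(c["t"])[:,None]; f=K(c)
        out.append(np.stack([c["cx"]+f*q[0]/q[2],c["cy"]+f*q[1]/q[2]]))
    return np.concatenate(out,1).astype(np.float32)
def score(p,cams,circ):
    s=0
    for c,g in cams:
        q=pts(c,p,circ); s+=np.minimum(cv2.remap(g,q[0][None],q[1][None],cv2.INTER_LINEAR),400).mean()
    return s
def fit(p0,cams,circ,freez=False):
    best=None; R=np.arange(-.009,.0091,.0015)
    zs=np.arange(-.008,.0081,.002) if freez else [0]
    b=max(((score([p0[0]+x,p0[1]+y,z],cams,circ),x,y,z) for x in R for y in R for z in zs))
    p=np.array([p0[0]+b[1],p0[1]+b[2],b[3]]); n=3 if freez else 2
    f=lambda v:-score(np.r_[v,p[n:]],cams,circ)
    r=minimize(f,p[:n],method="Nelder-Mead",options=dict(initial_simplex=np.vstack([p[:n]]+[p[:n]+.001*np.eye(n)[i] for i in range(n)]),xatol=1e-5))
    return np.r_[r.x,p[n:]],-r.fun
M=dict(large_hub=((.5,-.335),[(.076,.062),(.061,.062)]),small_hub=((.5065,.309),[(.062,.056),(.049,.056)]),
 large_bearing=((.603,-.0975),[(.045,.015),(.028,.015)]),small_bearing=((.4355,-.119),[(.034,.013),(.019,.013)]),
 large_seal=((.6255,.12),[(.064,.015),(.036,.015)]),small_seal=((.462,.0995),[(.052,.015),(.024,.015)]))
def run(names,cs):
    cams={n:(c,grad(c)) for n,c in cs.items()}; out={}
    for t in names:
        p0,ci=M[t]
        a,_=fit(p0,[cams["top"]],ci); b,_=fit(p0,[cams["scene"]],ci); j,_=fit(p0,list(cams.values()),ci,True)
        print(t,"top",np.round(a[:2],4),"scene",np.round(b[:2],4),"joint(dz)",np.round(j,4)); out[t]=(a,b,j)
    return out
def mont(out,cs,name,hw=28,S=200):
    rows=[]
    for k,n in enumerate(("top","scene")):
        c=cs[n]; r=[]
        for t in out:
            p=out[t][2]; im=cv2.cvtColor(np.asarray(c["color"]),cv2.COLOR_RGB2BGR)
            u,v=proj(c,[p[0],p[1],M[t][1][0][1]+p[2]]); f=S/(2*hw)
            Mx=np.float32([[f,0,-f*(u-hw)],[0,f,-f*(v-hw)]])
            w=cv2.warpAffine(im,Mx,(S,S),flags=cv2.INTER_CUBIC)
            q=pts(c,out[t][k],M[t][1]); q=(q-np.array([[u-hw],[v-hw]]))*f
            for x,y in q.T[::3]: cv2.circle(w,(int(x),int(y)),1,(0,255,255),-1)
            r.append(w)
        rows.append(np.hstack(r))
    im=np.vstack(rows); cv2.imwrite(f"pics/{name}.png",im)
E
python3 - <<'E'
from fit import *
cs={n:capture(n) for n in("scene","top")}
o=run(list(M),cs)
ks=list(o)
mont({k:o[k] for k in ks[:4]},cs,"m1"); mont({k:o[k] for k in ks[4:]},cs,"m2")
a,b=cv2.imread("pics/m1.png"),cv2.imread("pics/m2.png")
b=np.hstack([b[:200],b[200:]]); cv2.imwrite("pics/m.png",np.vstack([a,b]))
E
```

```text
large_hub top [ 0.4967 -0.3259] scene [ 0.4973 -0.3395] joint(dz) [ 0.5015 -0.3403  0.004 ]
small_hub top [0.506  0.3087] scene [0.5045 0.3029] joint(dz) [0.5053 0.302  0.0008]
large_bearing top [ 0.6027 -0.0951] scene [ 0.6031 -0.0999] joint(dz) [ 0.6022 -0.0967 -0.0025]
small_bearing top [ 0.4378 -0.117 ] scene [ 0.4398 -0.122 ] joint(dz) [ 0.4378 -0.1186 -0.0038]
large_seal top [0.627  0.1172] scene [0.629  0.1152] joint(dz) [ 0.6273  0.1174 -0.0022]
small_seal top [0.4623 0.0987] scene [0.4637 0.0961] joint(dz) [ 0.4619  0.0984 -0.002 ]
```

View pics/m.png

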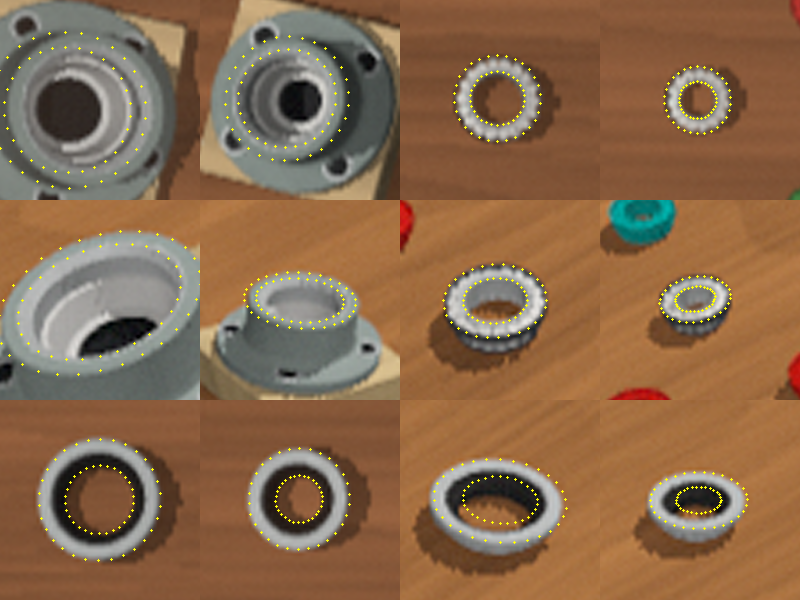

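The crops confirm the steel small bearing, and both bearings lie narrow end down. The hub and seal overlays are off: the top view's large hub circle is misplaced, and the seals' inner edge isn't the 36/24 mm hole. I'll refit with better edges.

```bash
cat >> fit.py <<'E'
M.update(large_hub=((.5,-.337),[(.061,.062),(.054,.0585),(.076,.062)]),small_hub=((.5055,.306),[(.049,.056),(.042,.0525),(.062,.056)]),
 large_seal=((.6265,.118),[(.064,.015)]),small_seal=((.4625,.0985),[(.052,.015)]))
E
python3 - <<'E'
from fit import *
cs={n:capture(n) for n in("scene","top")}
o=run(list(M),cs)
ks=list(o)
mont({k:o[k] for k in ("large_hub","small_hub")},cs,"m1",hw=24,S=300); mont({k:o[k] for k in ks[4:]},cs,"m2",hw=24,S=300)
a,b=cv2.imread("pics/m1.png"),cv2.imread("pics/m2.png")
cv2.imwrite("pics/n.png",cv2.resize(np.hstack([a,b]),(800,400),interpolation=cv2.INTER_AREA))
E
```

```text
large_hub top [ 0.5093 -0.335 ] scene [ 0.4972 -0.3392] joint(dz) [ 0.502  -0.3397  0.0043]
small_hub top [0.5059 0.3155] scene [0.505  0.3029] joint(dz) [0.5055 0.3021 0.0006]
large_bearing top [ 0.6027 -0.095 ] scene [ 0.6032 -0.1   ] joint(dz) [ 0.6023 -0.0967 -0.0026]
small_bearing top [ 0.4378 -0.117 ] scene [ 0.4398 -0.122 ] joint(dz) [ 0.4375 -0.1184 -0.004 ]
large_seal top [0.628  0.1195] scene [0.628  0.1135] joint(dz) [ 0.627   0.1169 -0.0021]
small_seal top [0.464 0.1  ] scene [0.4628 0.0943] joint(dz) [ 0.4614  0.0982 -0.0024]
```

View pics/n.png

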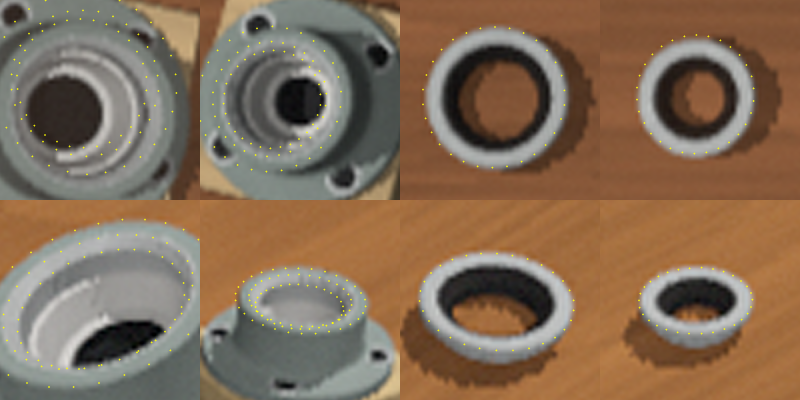

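Run:
```python
from fit import *
from scipy.ndimage import label
c=capture("top"); im=np.asarray(c["color"]); hsv=cv2.cvtColor(im,cv2.COLOR_RGB2HSV)
up=lambda a:cv2.resize(a,None,fx=8,fy=8,interpolation=cv2.INTER_CUBIC)
def blob(u,v,hw,maskf,z,nm):
    x0,y0=int(u)-hw,int(v)-hw; cr=up(im[y0:y0+2*hw,x0:x0+2*hw]); m=maskf(cr).astype(np.uint8)
    cn,_=cv2.findContours(m,cv2.RETR_EXTERNAL,cv2.CHAIN_APPROX_NONE); k=max(cn,key=cv2.contourArea)
    (ex,ey),ax,an=cv2.fitEllipse(cv2.convexHull(k)); q=((ex+.5)/8-.5+x0,(ey+.5)/8-.5+y0)
    p=onz(c,*q,z); f=K(c); dist=(np.array(c["R"])@p+c["t"])[2]
    print(nm,np.round(q,2),np.round(p,4),"diam mm",np.round(np.array(ax)/8*dist/f*1000,1))
sat=lambda a:cv2.cvtColor(a,cv2.COLOR_RGB2HSV)[:,:,1]<75
br=lambda a:(a.min(2)>85)
dark=lambda a:a.max(2)<75
blob(391,215,16,br,.0125,"LB"); blob(402,303,14,br,.0105,"SB"); blob(277,200,22,br,.0135,"LS"); blob(285,289,19,br,.0135,"SS")
blob(526,272,14,dark,.0355,"LH hole"); blob(169,264,11,dark,.0315,"SH hole")
def crop(u,v,hw):
    x0,y0=u-hw,v-hw; w=cv2.cvtColor(cv2.resize(im[y0:y0+2*hw,x0:x0+2*hw],(400,400),interpolation=cv2.INTER_CUBIC),cv2.COLOR_RGB2BGR)
    for i in range(0,2*hw,5):
        p=int((i+.5)*400/(2*hw)); cv2.line(w,(p,0),(p,6),(0,0,255),1); cv2.line(w,(0,p),(6,p),(0,0,255),1)
    return w
cv2.imwrite("pics/hubs.png",np.hstack([crop(525,271,35),crop(170,264,30)]))
```

```text
LB [389.97 214.16] [ 0.6026 -0.0954  0.0125] diam mm [43.9 44.3]
SB [401.9  303.33] [ 0.438  -0.1173  0.0105] diam mm [32.8 34.6]
LS [275.56 200.  ] [0.6279 0.1186 0.0135] diam mm [64.1 65.2]
SS [283.86 288.92] [0.4623 0.1001 0.0135] diam mm [52.4 53.8]
LH hole [525.11 271.6 ] [ 0.4975 -0.3348  0.0355] diam mm [31.1 32.4]
SH hole [168.19 263.97] [0.5059 0.3109 0.0315] diam mm [21.4 22.1]
```

View pics/hubs.png

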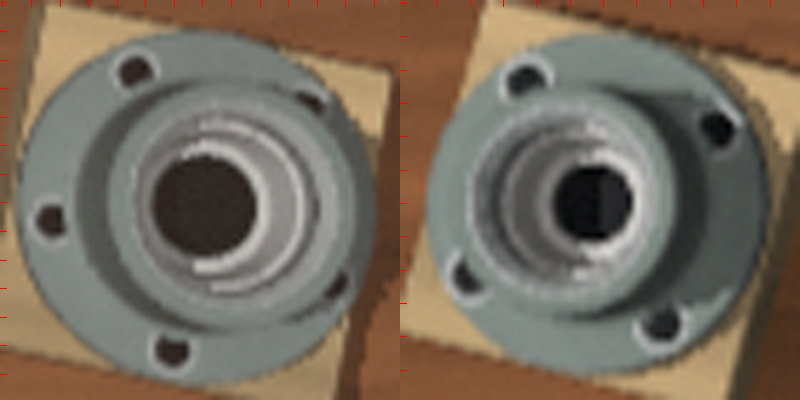

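The crop shows the large hub face ring centred at about (530.0,271.4) and the small hub mouth centred at about (163.6,263.5).

Run:
```python
from fit import *
c=capture("top"); s=capture("scene")
print(onz(c,530,271.4,.062),onz(c,163.6,263.5,.056))
cam=[(s,grad(s))]
for n in M: print(n,"scene",fit(M[n][0],cam,M[n][1])[0][:2])
st=observe(); print(st["clock"],st["joints"],K(c),K(s))
```

```text
[ 0.49724905 -0.33437256  0.062     ] [0.50586925 0.31107874 0.056     ]
large_hub scene [ 0.49715768 -0.33915265]
small_hub scene [0.50516216 0.30286754]
large_bearing scene [ 0.60318811 -0.10000795]
small_bearing scene [ 0.43977616 -0.12202556]
large_seal scene [0.628  0.1135]
small_seal scene [0.46278125 0.09426562]
1.35 [-1.26901556e+00  2.40614747e-01  5.01356978e-03  1.33519674e+00
 -2.76978768e-05  1.57081376e+00] 534.9214595110329 522.7779122400376
```

Request:
drive_tool --xyz '[[0.11, -0.046, 0], [0.22, -0.092, 0], [0.33, -0.138, 0], [0.44, -0.184, 0], [0.546, -0.229, 0]]' --twist '[[0, 0, 0.03], [0, 0, 0.06], [0, 0, 0.0961], [0, 0, 0.0961], [0, 0, 0.0961]]' --jaw 75 --newtons 30

```text
clock: 1.98
ee_pos: [0.3766, -0.2856, 0.2315]
ee_rot: [1.0, -0.0, 0.0, 0.0]
force: [0.6, -1.0, 0.3]
finger_gap: 0.0638
grip_force: 0.0
```

Request:
drive_tool --xyz '[[0.09, -0.076, 0.04], [0.18, -0.152, 0.08], [0.27, -0.228, 0.12], [0.36, -0.304, 0.18], [0.452, -0.379, 0.24]]' --twist '[[0, 0, 0], [0, 0, 0], [0, 0, 0], [0, 0, 0], [0, 0, 0]]'

```text
clock: 2.6
ee_pos: [0.5976, -0.1004, 0.1141]
ee_rot: [1.0, 0.0, 0.0, 0.0]
force: [0.2, -1.2, 0.6]
finger_gap: 0.0641
grip_force: 0.0
```

Request:
drive_tool --xyz '[[0, 0, 0.04], [0, 0, 0.08], [0, 0, 0.08]]' --twist '[[0, 0, 0], [0, 0, 0], [0, 0, 0]]'

```text
clock: 2.98
ee_pos: [0.5944, -0.1012, 0.0726]
ee_rot: [1.0, 0.0, -0.002, -0.0]
force: [-0.3, -0.5, -0.1]
finger_gap: 0.0642
grip_force: 0.0
```

Request:
drive_tool --xyz '[[0.015, -0.01, 0.06], [0.015, -0.01, 0.07], [0.015, -0.01, 0.07]]' --twist '[[0, 0, 0], [0, 0, 0], [0, 0, 0]]'

```text
clock: 3.35
ee_pos: [0.6034, -0.097, 0.0404]
ee_rot: [1.0, -0.0, -0.0, 0.0]
force: [0.1, -0.1, -0.2]
finger_gap: 0.0642
grip_force: 0.0
```

Request:
drive_tool --xyz '[[0, 0, 0.03], [0, 0, 0.06], [0, 0, 0.068], [0, 0, 0.068]]' --twist '[[0, 0, 0], [0, 0, 0], [0, 0, 0], [0, 0, 0]]'

```text
clock: 3.85
ee_pos: [0.603, -0.0967, 0.005]
ee_rot: [1.0, -0.0, -0.001, -0.0]
force: [-0.7, -0.3, -0.1]
finger_gap: 0.0642
grip_force: 0.0
```

Request:
drive_tool --xyz '[[0, 0, 0], [0, 0, 0], [0, 0, 0], [0, 0, 0], [0, 0, 0]]' --twist '[[0, 0, 0], [0, 0, 0], [0, 0, 0], [0, 0, 0], [0, 0, 0]]' --jaw 30

```text
clock: 4.47
ee_pos: [0.6041, -0.0968, 0.0064]
ee_rot: [1.0, -0.0, 0.001, 0.0]
force: [-0.4, 0.3, 5.1]
finger_gap: 0.0431
grip_force: 31.2
```

Request:
drive_tool --xyz '[[0, 0, -0.02], [0, 0, -0.06], [0, 0, -0.1], [0, 0, -0.2], [0, 0, -0.2]]' --twist '[[0, 0, 0], [0, 0, 0], [0, 0, 0], [0, 0, 0], [0, 0, 0]]' --newtons 40

```text
clock: 5.1
ee_pos: [0.6065, -0.0973, 0.1102]
ee_rot: [1.0, -0.0, 0.004, 0.001]
force: [0.8, -0.7, -2.5]
finger_gap: 0.0426
grip_force: 41.4
```

Request:
drive_tool --xyz '[[0, 0, 0], [0, 0, 0]]' --twist '[[0, 0, 0], [0, 0, 0]]'

```text
clock: 5.35
ee_pos: [0.6019, -0.0965, 0.1037]
ee_rot: [1.0, -0.0, -0.002, -0.0]
force: [-0.1, -0.2, -3.1]
finger_gap: 0.0429
grip_force: 41.4
```

Run:
```python
from fit import *
cs={n:capture(n) for n in("scene","top")}
s=observe(); print(s["clock"],s["ee_pos"],s["force"],s["finger_gap"],s["grip_force"])
e=s["ee_pos"]
for n,c in cs.items():
    u,v=proj(c,e); print(n,u,v)
def cr(n,hw,S):
    c=cs[n]; u,v=map(int,proj(c,[e[0],e[1],e[2]+.01])); im=cv2.cvtColor(np.asarray(c["color"]),cv2.COLOR_RGB2BGR)[v-hw:v+hw,u-hw:u+hw]
    return cv2.resize(im,(S,S),interpolation=cv2.INTER_CUBIC)
cv2.imwrite("pics/held1.png",np.hstack([cr("scene",45,400),cr("top",45,400)]))
```

```text
5.45 [ 0.60228552 -0.0965746   0.10394545] [-0.62100208 -0.06238108 -2.88421066] 0.042632807061669865 41.40267339069396
scene 297.4120165852401 248.84753083195835
top 395.2597389664856 207.42685640391235
```

View pics/held1.png

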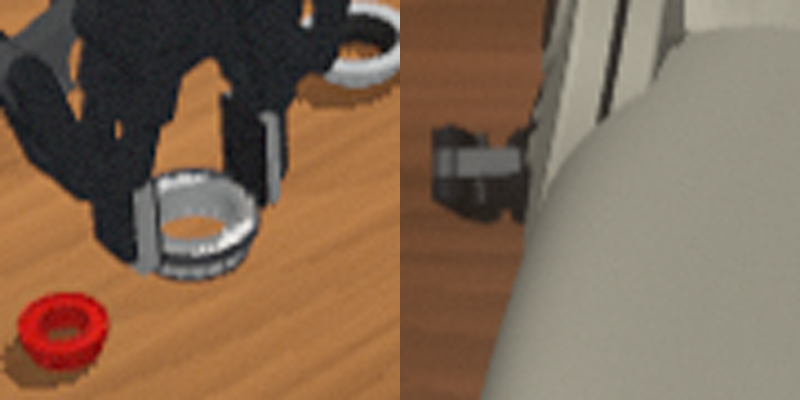

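Run:
```python
from fit import *
c=capture("scene"); g=grad(c); ci=[(.045,.015),(.028,.015)]
for y in(-.0985,-.100,-.1015):
    r=max((score([x,y,z],[(c,g)],ci),x,z) for x in np.arange(.590,.615,.001) for z in np.arange(.085,.120,.001)); print(y,np.round(r,4))
s=observe(); print(s["ee_pos"],s["joints"])
```

```text
-0.0985 [3.354032e+02 6.060000e-01 1.000000e-01]
-0.1 [3.355196e+02 6.080000e-01 1.020000e-01]
-0.1015 [3.348579e+02 6.110000e-01 1.050000e-01]
[ 0.60256015 -0.09658372  0.10421785] [-1.58936406e-01  5.36562859e-01  1.07483722e-01  1.14458969e+00
 -1.14037453e-06  2.98277152e+00]
```

Run:
```python
from fit import *
c=capture("scene")
e=np.array([.6025,-.0966,.104]); u0,v0=map(int,proj(c,e+[0,0,.01])); print(u0,v0)
for px in((150,272),(137,265),(157,268),(262,198)):
    u,v=u0-45+px[0]*.225,v0-45+px[1]*.225; o,d=ray(c,u,v)
    for y in(-.1215,-.0785): p=o+d*(y-o[1])/d[1]; print(px,np.round(p,4))
```

```text
297 243
(150, 272) [ 0.6063 -0.1215  0.1012]
(150, 272) [ 0.5442 -0.0785  0.0352]
(137, 265) [ 0.5992 -0.1215  0.0997]
(137, 265) [ 0.5363 -0.0785  0.0335]
(157, 268) [ 0.6104 -0.1215  0.1056]
(157, 268) [ 0.5489 -0.0785  0.0402]
(262, 198) [ 0.666  -0.1215  0.1687]
(262, 198) [ 0.6119 -0.0785  0.1117]
```

Request:
drive_tool --xyz '[[-0.04, 0.09, -0.03], [-0.085, 0.19, -0.03], [-0.127, 0.29, -0.03], [-0.17, 0.385, -0.03], [-0.211, 0.479, -0.03]]' --twist '[[0, 0, 0], [0, 0, 0], [0, 0, 0], [0, 0, 0], [0, 0, 0]]'

```text
clock: 6.18
ee_pos: [0.497, -0.3376, 0.1204]
ee_rot: [1.0, -0.0, -0.0, -0.0]
force: [-0.5, -0.3, -3.0]
finger_gap: 0.0431
grip_force: 41.5
```

Request:
drive_tool --xyz '[[0, 0, 0], [0, 0, 0]]' --twist '[[0, 0, 0], [0, 0, 0]]'

```text
clock: 6.42
ee_pos: [0.4977, -0.3361, 0.1203]
ee_rot: [1.0, -0.0, -0.0, -0.001]
force: [-0.2, 0.5, -2.2]
finger_gap: 0.0427
grip_force: 41.6
```

Run:
```python
from fit import *
s=observe(); e=np.array(s["ee_pos"]); print(s["clock"],e,s["force"],s["finger_gap"])
cs={n:capture(n) for n in("scene","top")}
def cr(n,hw,S):
    c=cs[n]; u,v=map(int,proj(c,[.497,-.336,.08])); u=max(u,hw); u=min(u,640-hw); im=cv2.cvtColor(np.asarray(c["color"]),cv2.COLOR_RGB2BGR)[v-hw:v+hw,u-hw:u+hw]
    return cv2.resize(im,(S,S),interpolation=cv2.INTER_CUBIC)
cv2.imwrite("pics/over1.png",np.hstack([cr("scene",55,400),cr("top",55,400)]))
```

```text
6.425 [ 0.49767405 -0.33610411  0.12027862] [-0.22118552  0.53475247 -2.15923274] 0.04265180362188706
```

View pics/over1.png

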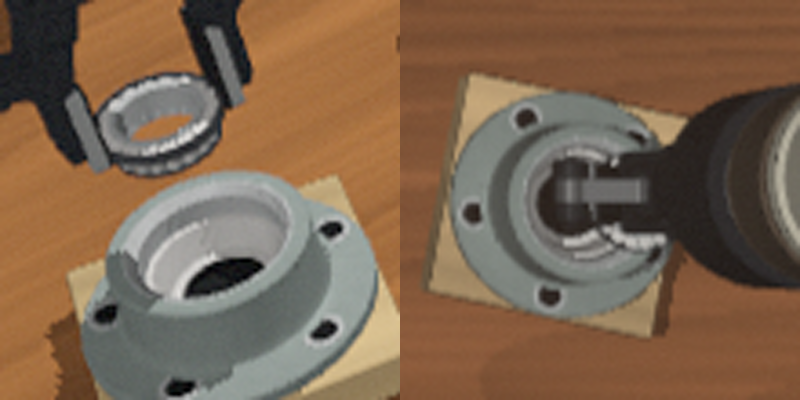

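Request:
drive_tool --xyz '[[0, 0, 0.05], [0, 0, 0.09], [0, 0, 0.104], [0, 0, 0.109], [0, 0, 0.109]]' --twist '[[0, 0, 0], [0, 0, 0], [0, 0, 0], [0, 0, 0], [0, 0, 0]]'

```text
clock: 7.15
ee_pos: [0.4987, -0.3361, 0.0669]
ee_rot: [1.0, 0.0, 0.0, 0.0]
force: [-0.0, -0.6, -1.9]
finger_gap: 0.0424
grip_force: 41.6
```

Request:
drive_tool --xyz '[[0, 0, 0.003], [0, 0, 0.004]]' --twist '[[0, 0, 0], [0, 0, 0]]'

```text
clock: 7.4
ee_pos: [0.4982, -0.3364, 0.0647]
ee_rot: [1.0, -0.0, 0.0, 0.0]
force: [-0.5, -0.8, -2.0]
finger_gap: 0.0427
grip_force: 41.6
```

Request:
drive_tool --xyz '[[0, 0, 0.003], [0, 0, 0.004], [0, 0, 0.004]]' --twist '[[0, 0, 0], [0, 0, 0], [0, 0, 0]]'

```text
clock: 7.78
ee_pos: [0.4979, -0.3362, 0.0621]
ee_rot: [1.0, -0.0, -0.0, -0.0]
force: [-0.6, 0.0, -1.6]
finger_gap: 0.0424
grip_force: 41.6
```

Request:
drive_tool --xyz '[[0, 0, 0.002], [0, 0, 0.002]]' --twist '[[0, 0, 0], [0, 0, 0]]'

```text
clock: 8.02
ee_pos: [0.4979, -0.3362, 0.0611]
ee_rot: [1.0, -0.0, -0.0, -0.0]
force: [-0.4, 0.4, -2.2]
finger_gap: 0.0422
grip_force: 41.6
```

Request:
drive_tool --xyz '[[0, 0, 0], [0, 0, 0], [0, 0, 0], [0, 0, 0]]' --twist '[[0, 0, 0], [0, 0, 0], [0, 0, 0], [0, 0, 0]]' --jaw 75

```text
clock: 8.52
ee_pos: [0.4981, -0.3363, 0.0615]
ee_rot: [1.0, -0.0, 0.0, 0.0]
force: [-0.0, 0.6, 0.4]
finger_gap: 0.0639
grip_force: 0.0
```

Request:
drive_tool --xyz '[[0, 0, -0.05], [0, 0, -0.12], [0, -0.1, -0.2], [0, -0.2, -0.2], [0, -0.3, -0.2]]' --twist '[[0, 0, 0], [0, 0, 0], [0, 0, -0.06], [0, 0, -0.12], [0, 0, -0.17]]'

```text
clock: 9.15
ee_pos: [0.4984, -0.1851, 0.1623]
ee_rot: [0.964, 0.266, 0.001, 0.001]
force: [0.6, 0.3, 0.1]
finger_gap: 0.0641
grip_force: 0.0
```

Run:
```python
from fit import *
s=observe(); print(s["clock"],s["ee_pos"],s["ee_rot"],s["joints"],s["finger_gap"])
cs={n:capture(n) for n in("scene","top")}
def cr(n,hw,S):
    c=cs[n]; u,v=map(int,proj(c,[.497,-.336,.06])); im=cv2.cvtColor(np.asarray(c["color"]),cv2.COLOR_RGB2BGR)[v-hw:v+hw,u-hw:u+hw]
    return cv2.resize(im,(S,S),interpolation=cv2.INTER_CUBIC)
cv2.imwrite("pics/lb.png",np.hstack([cr("scene",35,400),cr("top",30,400)]))
```

```text
9.15 [ 0.49840681 -0.18514511  0.16229062] [9.63945377e-01 2.66097488e-01 1.01925645e-03 6.30728520e-04] [-3.55772741e-01  3.40132879e-01 -4.20527895e-02  1.18621944e+00
  1.70008599e-04  2.24713516e+00] 0.0640895986041198
```

View pics/lb.png

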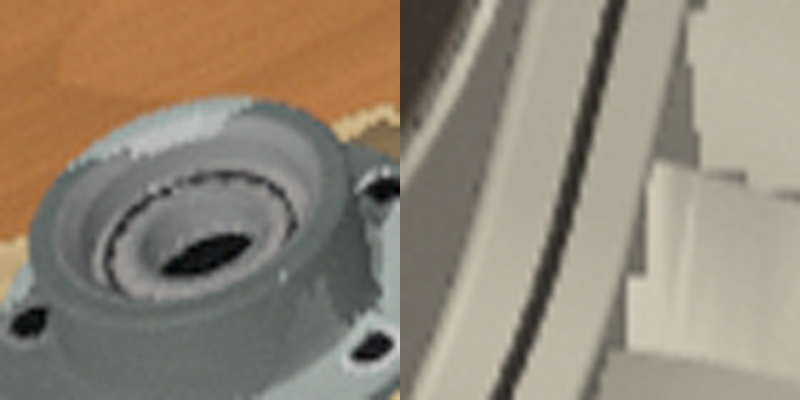

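Request:
drive_tool --xyz '[[0.085, -0.062, 0], [0.17, -0.124, 0], [0.255, -0.185, 0], [0.34, -0.247, 0.03], [0.426, -0.309, 0.06]]' --twist '[[0, 0, -0.055], [0, 0, -0.11], [0, 0, -0.165], [0, 0, -0.22], [0, 0, -0.275]]' --jaw 97

```text
clock: 9.88
ee_pos: [0.6039, 0.0561, 0.1312]
ee_rot: [0.764, 0.645, 0.0, 0.001]
force: [0.8, 0.1, -0.6]
finger_gap: 0.0829
grip_force: 0.0
```

Request:
drive_tool --xyz '[[0, 0, 0], [0, 0, 0]]' --twist '[[0, 0, -0.0535], [0, 0, -0.0535]]'

```text
clock: 10.12
ee_pos: [0.6029, 0.0554, 0.1307]
ee_rot: [0.709, 0.705, -0.0, -0.0]
force: [0.3, -1.0, 0.1]
finger_gap: 0.0825
grip_force: 0.0
```

Request:
drive_tool --xyz '[[0.06, 0.025, 0.05], [0.124, 0.049, 0.12], [0.124, 0.049, 0.18], [0.124, 0.049, 0.21], [0.124, 0.049, 0.21]]' --twist '[[0, 0, 0], [0, 0, 0], [0, 0, 0], [0, 0, 0], [0, 0, 0]]'

```text
clock: 10.75
ee_pos: [0.6267, 0.1158, 0.0254]
ee_rot: [0.71, 0.704, -0.001, -0.001]
force: [0.1, -0.2, 0.8]
finger_gap: 0.083
grip_force: 0.0
```

Request:
drive_tool --xyz '[[0, 0, 0]]' --twist '[[0, 0, 0]]'

```text
clock: 10.88
ee_pos: [0.6287, 0.1164, 0.0278]
ee_rot: [0.709, 0.705, 0.001, 0.001]
force: [-0.5, 0.1, 0.1]
finger_gap: 0.0827
grip_force: 0.0
```

Request:
drive_tool --xyz '[[0.001, 0, 0.025], [0.002, 0, 0.043], [0.002, 0, 0.043]]' --twist '[[0, 0, 0], [0, 0, 0], [0, 0, 0]]'

```text
clock: 11.25
ee_pos: [0.6265, 0.1179, 0.0035]
ee_rot: [0.709, 0.705, -0.001, -0.001]
force: [0.4, -0.2, -0.0]
finger_gap: 0.0831
grip_force: 0.0
```

Request:
drive_tool --xyz '[[0, 0, 0], [0, 0, 0], [0, 0, 0], [0, 0, 0], [0, 0, 0]]' --twist '[[0, 0, 0], [0, 0, 0], [0, 0, 0], [0, 0, 0], [0, 0, 0]]' --jaw 50 --newtons 30

```text
clock: 11.88
ee_pos: [0.628, 0.1182, 0.0055]
ee_rot: [0.709, 0.705, 0.001, 0.0]
force: [-1.7, 0.2, 5.7]
finger_gap: 0.0618
grip_force: 33.1
```

Request:
drive_tool --xyz '[[0, 0, -0.02], [0, 0, -0.06], [0, 0, -0.14], [0, 0, -0.22], [0, 0, -0.22]]' --twist '[[0, 0, 0], [0, 0, 0], [0, 0, 0], [0, 0, 0], [0, 0, 0]]' --newtons 40

```text
clock: 12.5
ee_pos: [0.6303, 0.1185, 0.1191]
ee_rot: [0.709, 0.705, 0.003, 0.002]
force: [0.6, 0.0, -0.2]
finger_gap: 0.0608
grip_force: 43.7
```

Request:
drive_tool --xyz '[[0, 0, 0], [0, 0, 0]]' --twist '[[0, 0, 0], [0, 0, 0]]'

```text
clock: 12.75
ee_pos: [0.6262, 0.1178, 0.1127]
ee_rot: [0.709, 0.705, -0.002, -0.001]
force: [-0.5, -0.1, -0.9]
finger_gap: 0.061
grip_force: 43.7
```

Request:
drive_tool --xyz '[[-0.11, -0.032, -0.02], [-0.22, -0.064, -0.025], [-0.335, -0.096, -0.025], [-0.45, -0.128, -0.025], [-0.565, -0.16, -0.025]]' --twist '[[0, 0, 0], [0, 0, 0], [0, 0, 0], [0, 0, 0], [0, 0, 0]]'

```text
clock: 13.38
ee_pos: [0.5446, -0.1655, 0.1258]
ee_rot: [0.709, 0.705, -0.001, -0.001]
force: [0.2, 0.3, -2.0]
finger_gap: 0.0612
grip_force: 43.7
```

Request:
drive_tool --xyz '[[-0.115, -0.033, 0], [-0.23, -0.065, 0], [-0.345, -0.097, 0], [-0.345, -0.097, 0], [-0.345, -0.097, 0]]' --twist '[[0, 0, 0], [0, 0, 0], [0, 0, 0], [0, 0, 0], [0, 0, 0]]'

```text
clock: 14.0
ee_pos: [0.496, -0.3359, 0.1258]
ee_rot: [0.709, 0.705, -0.0, -0.001]
force: [-0.6, 0.7, -0.6]
finger_gap: 0.0611
grip_force: 43.7
```

Run:
```python
from fit import *
cs={n:capture(n) for n in("scene","top")}
s=observe(); e=np.array(s["ee_pos"]); print(s["clock"],e,s["ee_rot"],s["force"],s["finger_gap"])
c=cs["scene"]; cam=[(c,grad(c))]
print("hub",fit(M["large_hub"][0],cam,[(.076,.062),(.061,.062)])[0])
print("bearing seated", fit(M["large_hub"][0],cam,[(.045,.0505)])[0])
def cr(n,hw,S):
    c=cs[n]; u,v=map(int,proj(c,[.497,-.336,.08])); im=cv2.cvtColor(np.asarray(c["color"]),cv2.COLOR_RGB2BGR)[v-hw:v+hw,u-hw:u+hw]
    return cv2.resize(im,(S,S),interpolation=cv2.INTER_CUBIC)
cv2.imwrite("pics/over2.png",np.hstack([cr("scene",50,400),cr("top",50,400)]))
```

```text
14.1 [ 0.4968364  -0.33479435  0.12640633] [ 7.08215230e-01  7.05995888e-01 -1.56429860e-05 -9.97523999e-04] [-0.24624374 -0.38593264 -1.51498631] 0.0609089066336429
hub [ 0.49741174 -0.3392544   0.        ]
bearing seated [ 0.50031848 -0.34264691  0.        ]
```

View pics/over2.png

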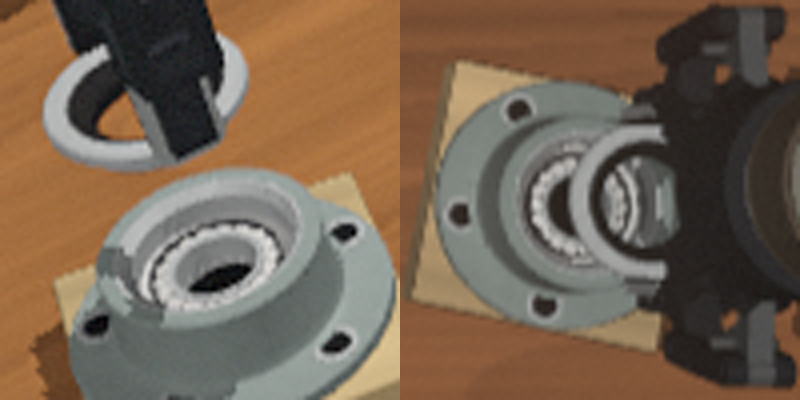

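Request:
drive_tool --xyz '[[-0.001, 0.002, 0.04], [-0.001, 0.002, 0.08], [-0.001, 0.002, 0.11], [-0.001, 0.002, 0.122], [-0.001, 0.002, 0.122]]' --twist '[[0, 0, 0], [0, 0, 0], [0, 0, 0], [0, 0, 0], [0, 0, 0]]'

```text
clock: 14.72
ee_pos: [0.4979, -0.3363, 0.066]
ee_rot: [0.709, 0.706, -0.0, -0.0]
force: [-0.2, 0.2, 0.3]
finger_gap: 0.0611
grip_force: 43.7
```

Request:
drive_tool --xyz '[[0, 0, 0.003], [0, 0, 0.006], [0, 0, 0.006]]' --twist '[[0, 0, 0], [0, 0, 0], [0, 0, 0]]'

```text
clock: 15.1
ee_pos: [0.4979, -0.337, 0.0635]
ee_rot: [0.709, 0.705, 0.0, 0.0]
force: [-0.9, -0.3, -1.2]
finger_gap: 0.0613
grip_force: 43.7
```

Request:
drive_tool --xyz '[[0, 0, 0.002], [0, 0, 0.004], [0, 0, 0.004]]' --twist '[[0, 0, 0], [0, 0, 0], [0, 0, 0]]'

```text
clock: 15.48
ee_pos: [0.498, -0.3367, 0.0617]
ee_rot: [0.709, 0.705, 0.0, 0.0]
force: [-1.2, 1.8, 3.7]
finger_gap: 0.0613
grip_force: 44.2
```

Request:
drive_tool --xyz '[[0, 0, 0.002], [0, 0, 0.004], [0, 0, 0.004]]' --twist '[[0, 0, 0], [0, 0, 0], [0, 0, 0]]' --newtons 60

```text
clock: 15.85
ee_pos: [0.4976, -0.3362, 0.0589]
ee_rot: [0.709, 0.706, 0.0, -0.001]
force: [-0.1, 3.2, 3.4]
finger_gap: 0.0598
grip_force: 64.8
```

Request:
drive_tool --xyz '[[0, 0, 0.002], [0, 0, 0.003], [0, 0, 0.003]]' --twist '[[0, 0, 0], [0, 0, 0], [0, 0, 0]]'

```text
clock: 16.23
ee_pos: [0.4976, -0.3361, 0.0579]
ee_rot: [0.709, 0.706, 0.0, -0.001]
force: [-2.6, 5.3, 6.0]
finger_gap: 0.0601
grip_force: 65.3
```

Request:
drive_tool --xyz '[[0.001, 0, 0.002], [0.002, 0, 0.003], [0.002, 0, 0.003]]' --twist '[[0, 0, 0], [0, 0, 0], [0, 0, 0]]'

```text
clock: 16.6
ee_pos: [0.4977, -0.3361, 0.0579]
ee_rot: [0.709, 0.705, -0.0, 0.001]
force: [-5.1, 4.3, 11.3]
finger_gap: 0.0599
grip_force: 66.0
```

Request:
drive_tool --xyz '[[0, 0, 0.002], [0, 0, 0.003], [0, 0, 0.003]]' --twist '[[0, 0, 0], [0, 0, 0], [0, 0, 0]]'

```text
clock: 16.98
ee_pos: [0.4978, -0.3362, 0.0578]
ee_rot: [0.709, 0.705, -0.0, 0.001]
force: [-5.8, 6.0, 18.5]
finger_gap: 0.06
grip_force: 66.9
```

Request:
drive_tool --xyz '[[0, 0, 0], [0, 0, 0], [0, 0, 0], [0, 0, -0.02], [0, 0, -0.06]]' --twist '[[0, 0, 0], [0, 0, 0], [0, 0, 0], [0, 0, 0], [0, 0, 0]]' --jaw 97

```text
clock: 17.6
ee_pos: [0.4972, -0.3355, 0.0843]
ee_rot: [0.709, 0.705, -0.0, -0.001]
force: [-0.2, 0.8, 0.3]
finger_gap: 0.0828
grip_force: 0.0
```

Request:
drive_tool --xyz '[[0.002, 0, 0], [0.002, 0, 0], [0.002, 0, 0], [0.002, 0, 0]]' --twist '[[0, 0, 0], [0, 0, 0], [0, 0, 0], [0, 0, 0]]' --jaw 54

```text
clock: 18.1
ee_pos: [0.4975, -0.3346, 0.0841]
ee_rot: [0.709, 0.705, -0.0, -0.001]
force: [-0.6, -0.7, -0.6]
finger_gap: 0.0464
grip_force: 0.0
```

Request:
drive_tool --xyz '[[0, 0, 0.012], [0, 0, 0.024], [0, 0, 0.028], [0, 0, 0.03], [0, 0, 0.03]]' --twist '[[0, 0, 0], [0, 0, 0], [0, 0, 0], [0, 0, 0], [0, 0, 0]]'

```text
clock: 18.73
ee_pos: [0.4979, -0.3349, 0.0697]
ee_rot: [0.709, 0.705, 0.0, 0.0]
force: [0.5, 0.7, 0.9]
finger_gap: 0.0464
grip_force: 0.0
```

Request:
drive_tool --xyz '[[0, 0, 0.003], [0, 0, 0.006], [0, 0, 0.006]]' --twist '[[0, 0, 0], [0, 0, 0], [0, 0, 0]]'

```text
clock: 19.1
ee_pos: [0.498, -0.3348, 0.0669]
ee_rot: [0.709, 0.705, 0.0, 0.0]
force: [1.2, 0.1, 1.2]
finger_gap: 0.046
grip_force: 0.5
```

Request:
drive_tool --xyz '[[0, 0, 0.002], [0, 0, 0.003], [0, 0, 0.003]]' --twist '[[0, 0, 0], [0, 0, 0], [0, 0, 0]]'

```text
clock: 19.48
ee_pos: [0.4981, -0.3352, 0.0657]
ee_rot: [0.709, 0.705, -0.0, 0.001]
force: [0.1, 0.1, 4.9]
finger_gap: 0.046
grip_force: 2.2
```

Request:
drive_tool --xyz '[[0, 0, 0.002], [0, 0, 0.003], [0, 0, 0.003]]' --twist '[[0, 0, 0], [0, 0, 0], [0, 0, 0]]'

```text
clock: 19.85
ee_pos: [0.4982, -0.3352, 0.0647]
ee_rot: [0.709, 0.705, 0.0, 0.001]
force: [-0.8, 0.7, 7.5]
finger_gap: 0.0458
grip_force: 3.6
```

Request:
drive_tool --xyz '[[0, 0, 0.002], [0, 0, 0.003], [0, 0, 0.003]]' --twist '[[0, 0, 0], [0, 0, 0], [0, 0, 0]]'

```text
clock: 20.23
ee_pos: [0.4982, -0.3352, 0.0646]
ee_rot: [0.709, 0.705, 0.0, 0.001]
force: [-3.9, 1.8, 14.0]
finger_gap: 0.0462
grip_force: 7.2
```

Request:
drive_tool --xyz '[[0, 0, 0.002], [0, 0, 0.004], [0, 0, 0.004]]' --twist '[[0, 0, 0], [0, 0, 0], [0, 0, 0]]'

```text
clock: 20.6
ee_pos: [0.4983, -0.3353, 0.0645]
ee_rot: [0.709, 0.705, 0.0, 0.002]
force: [-6.7, 4.2, 24.7]
finger_gap: 0.0459
grip_force: 11.9
```

Request:
drive_tool --xyz '[[0, 0, -0.03], [0.02, 0, -0.12], [0.12, -0.02, -0.16], [0.23, -0.05, -0.16], [0.34, -0.08, -0.16]]' --twist '[[0, 0, 0], [0, 0, 0], [0, 0, 0], [0, 0, 0], [0, 0, 0]]' --jaw 68

```text
clock: 21.22
ee_pos: [0.4582, -0.1632, 0.1402]
ee_rot: [0.709, 0.705, 0.0, 0.0]
force: [1.0, 0.5, 0.3]
finger_gap: 0.0578
grip_force: 0.0
```

Run:
```python
from fit import *
s=observe(); e=np.array(s["ee_pos"]); print(s["clock"],e,s["ee_rot"],s["finger_gap"])
c=capture("scene"); cam=[(c,grad(c))]
p=fit(M["large_hub"][0],cam,[(.064,.067)]); h=fit(M["large_hub"][0],cam,[(.076,.062)]); print(p,h)
u,v=map(int,proj(c,[.497,-.336,.06])); hw=30
im=cv2.cvtColor(np.asarray(c["color"]),cv2.COLOR_RGB2BGR)[v-hw:v+hw,u-hw:u+hw]
cv2.imwrite("pics/ls.png",cv2.resize(im,(480,480),interpolation=cv2.INTER_CUBIC))
```

```text
21.225 [ 0.45819808 -0.16321574  0.14016846] [7.09060904e-01 7.05147201e-01 2.43394164e-04 1.23977777e-05] 0.05782182847025123
(array([ 0.50883121, -0.3370164 ,  0.        ]), np.float64(335.4112854003906)) (array([ 0.49811925, -0.33894003,  0.        ]), np.float64(321.7445373535156))
```

View pics/ls.png

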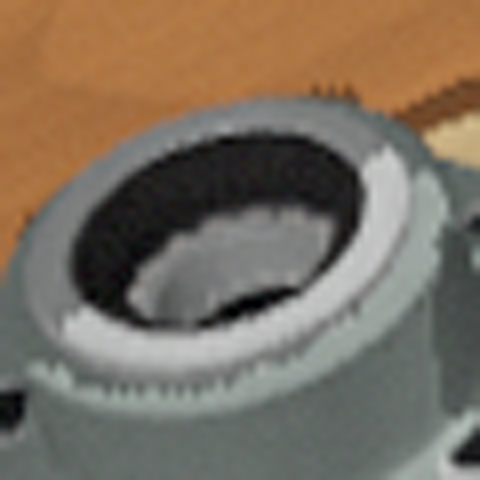

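Request:
drive_tool --xyz '[[0.045, -0.02, 0.04], [0.089, -0.04, 0.1], [0.089, -0.04, 0.18], [0.089, -0.04, 0.22], [0.089, -0.04, 0.22]]' --twist '[[0, 0, 0], [0, 0, 0], [0, 0, 0], [0, 0, 0], [0, 0, 0]]'

```text
clock: 21.9
ee_pos: [0.4371, -0.1196, 0.0285]
ee_rot: [0.709, 0.705, -0.001, -0.002]
force: [-0.7, -0.2, 0.2]
finger_gap: 0.0582
grip_force: 0.0
```

Request:
drive_tool --xyz '[[0, 0, 0]]' --twist '[[0, 0, 0]]'

```text
clock: 22.02
ee_pos: [0.4395, -0.1203, 0.0308]
ee_rot: [0.709, 0.705, 0.0, 0.0]
force: [0.1, -0.6, 0.2]
finger_gap: 0.058
grip_force: 0.0
```

Request:
drive_tool --xyz '[[0.003, 0, 0.025], [0.003, 0, 0.045], [0.003, 0, 0.05], [0.003, 0, 0.05]]' --twist '[[0, 0, 0], [0, 0, 0], [0, 0, 0], [0, 0, 0]]'

```text
clock: 22.52
ee_pos: [0.4386, -0.1185, 0.0049]
ee_rot: [0.709, 0.705, -0.0, -0.0]
force: [1.0, -0.1, 0.2]
finger_gap: 0.0583
grip_force: 0.0
```

Request:
drive_tool --xyz '[[0, 0, 0], [0, 0, 0], [0, 0, 0], [0, 0, 0], [0, 0, 0]]' --twist '[[0, 0, 0], [0, 0, 0], [0, 0, 0], [0, 0, 0], [0, 0, 0]]' --jaw 20 --newtons 30

```text
clock: 23.15
ee_pos: [0.4392, -0.1186, 0.0057]
ee_rot: [0.709, 0.705, 0.0, 0.0]
force: [-1.7, 0.8, 5.6]
finger_gap: 0.0322
grip_force: 29.7
```

Request:
drive_tool --xyz '[[0, 0, -0.02], [0, 0, -0.06], [0, 0, -0.14], [0, 0, -0.22], [0, 0, -0.24]]' --twist '[[0, 0, 0], [0, 0, 0], [0, 0, 0], [0, 0, 0], [0, 0, 0]]' --newtons 40

```text
clock: 23.78
ee_pos: [0.4407, -0.119, 0.128]
ee_rot: [0.709, 0.705, 0.001, 0.002]
force: [-0.4, 0.4, -0.9]
finger_gap: 0.0314
grip_force: 39.8
```

Request:
drive_tool --xyz '[[0, 0, 0], [0, 0, 0]]' --twist '[[0, 0, 0], [0, 0, 0]]'

```text
clock: 24.02
ee_pos: [0.4377, -0.1182, 0.1238]
ee_rot: [0.709, 0.705, -0.001, -0.001]
force: [0.7, 0.4, -1.4]
finger_gap: 0.0315
grip_force: 39.8
```

Request:
drive_tool --xyz '[[0.115, 0.018, 0], [0.23, 0.036, 0], [0.345, 0.054, 0], [0.46, 0.072, 0], [0.575, 0.09, 0]]' --twist '[[0, 0, 0], [0, 0, 0], [0, 0, 0], [0, 0, 0], [0, 0, 0]]'

```text
clock: 24.65
ee_pos: [0.4843, 0.1702, 0.1234]
ee_rot: [0.709, 0.705, -0.002, -0.001]
force: [1.5, -0.0, -0.3]
finger_gap: 0.0313
grip_force: 39.8
```

Request:
drive_tool --xyz '[[0.115, 0.018, 0], [0.2, 0.033, 0], [0.28, 0.045, 0], [0.28, 0.045, 0], [0.28, 0.045, 0]]' --twist '[[0, 0, 0], [0, 0, 0], [0, 0, 0], [0, 0, 0], [0, 0, 0]]'

```text
clock: 25.28
ee_pos: [0.5073, 0.3077, 0.1233]
ee_rot: [0.709, 0.705, -0.002, -0.0]
force: [-0.6, -0.4, -1.3]
finger_gap: 0.0315
grip_force: 39.8
```

Run:
```python
from fit import *
cs={n:capture(n) for n in("scene","top")}
s=observe(); e=np.array(s["ee_pos"]); print(s["clock"],e,s["ee_rot"],s["force"],s["finger_gap"],s["joints"])
c=cs["scene"]; cam=[(c,grad(c))]
print("hub",fit(M["small_hub"][0],cam,[(.062,.056),(.049,.056)])[0])
for n in cs:
  for t in("small_hub","small_bearing"): print(n,t,[(round(d["confidence"],2),np.round(d["position"],4)) for d in pinpoint(t,n)][:2])
def cr(n,hw,S):
    c=cs[n]; u,v=map(int,proj(c,[.506,.309,.08])); im=cv2.cvtColor(np.asarray(c["color"]),cv2.COLOR_RGB2BGR)[v-hw:v+hw,u-hw:u+hw]
    return cv2.resize(im,(S,S),interpolation=cv2.INTER_CUBIC)
cv2.imwrite("pics/over3.png",np.hstack([cr("scene",36,400),cr("top",45,400)]))
```

```text
25.375 [0.50784767 0.30720438 0.12428585] [ 7.09227762e-01  7.04978385e-01 -1.19390020e-03 -1.80159479e-04] [ 0.15332095 -0.18945849 -0.96340432] 0.03155875427565417 [ 5.44134346e-01  4.88907456e-01  8.34737152e-02  1.16776797e+00
 -2.13407448e-04  2.12094047e+00]
hub [0.50460959 0.30283917 0.        ]
scene small_hub [(0.87, array([0.511 , 0.3042, 0.005 ]))]
scene small_bearing [(0.77, array([ 0.3809, -0.1839,  0.0036])), (0.75, array([ 0.5239, -0.0978,  0.0012]))]
top small_hub [(0.83, array([0.5098, 0.3117, 0.0011]))]
top small_bearing [(0.75, array([ 0.4875, -0.1804,  0.0009])), (0.69, array([0.5027, 0.3071, 0.1212]))]
```

View pics/over3.png

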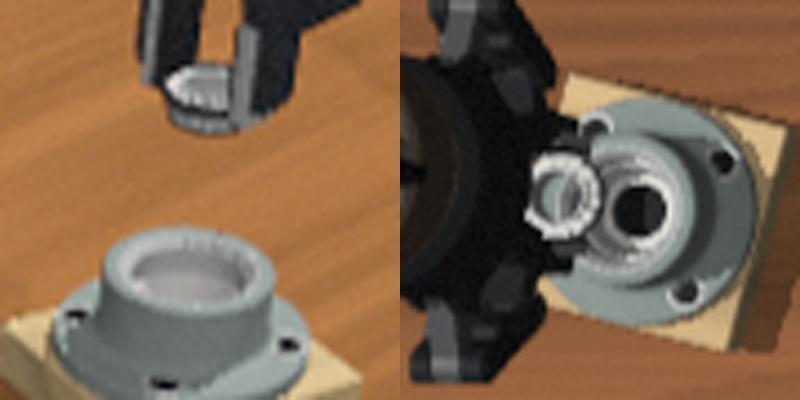

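Run:
```python
from fit import *
cs={n:capture(n) for n in("scene","top")}
e=np.array(observe()["ee_pos"]); print(e)
for n,hw,px in(("top",45,(166,196)),("scene",36,(213,90))):
    c=cs[n]; u,v=map(int,proj(c,[.506,.309,.08])); k=2*hw/400
    q=(u-hw+px[0]*k-.5,v-hw+px[1]*k-.5); print(n,q,"seen at",onz(c,*q,.131))
    g=grad(c); ci=[(.034,.131),(.019,.131)]
    print(fit((.507,.307),[(c,g)],ci))
```

```text
[0.5086413  0.3080243  0.12550799]
top (151.85, 260.6) seen at [0.5079498  0.30520368 0.131     ]
(array([0.50913017, 0.30357687, 0.        ]), np.float64(354.99993896484375))
scene (427.84, 124.7) seen at [0.51053182 0.29948724 0.131     ]
(array([0.50471907, 0.30107835, 0.        ]), np.float64(345.1162414550781))
```

Request:
drive_tool --xyz '[[0.006, -0.004, 0.03], [0.006, -0.004, 0.08], [0.006, -0.004, 0.12], [0.006, -0.004, 0.127], [0.006, -0.004, 0.127]]' --twist '[[0, 0, 0], [0, 0, 0], [0, 0, 0], [0, 0, 0], [0, 0, 0]]'

```text
clock: 26.3
ee_pos: [0.5062, 0.3117, 0.0614]
ee_rot: [0.709, 0.705, -0.0, -0.0]
force: [0.0, -0.7, -0.8]
finger_gap: 0.0312
grip_force: 39.8
```

Request:
drive_tool --xyz '[[0, 0, 0.003], [0, 0, 0.004], [0, 0, 0.004]]' --twist '[[0, 0, 0], [0, 0, 0], [0, 0, 0]]'

```text
clock: 26.68
ee_pos: [0.5067, 0.3118, 0.0602]
ee_rot: [0.709, 0.705, 0.0, 0.0]
force: [1.3, 0.8, -0.2]
finger_gap: 0.0313
grip_force: 39.8
```

Request:
drive_tool --xyz '[[0, 0, 0.003], [0, 0, 0.005], [0, 0, 0.005]]' --twist '[[0, 0, 0], [0, 0, 0], [0, 0, 0]]'

```text
clock: 27.05
ee_pos: [0.5063, 0.3115, 0.0571]
ee_rot: [0.709, 0.705, -0.0, -0.0]
force: [0.2, -0.7, -0.7]
finger_gap: 0.0312
grip_force: 39.8
```

Request:
drive_tool --xyz '[[0, 0, 0.002], [0, 0, 0.002]]' --twist '[[0, 0, 0], [0, 0, 0]]'

```text
clock: 27.3
ee_pos: [0.5064, 0.3116, 0.0561]
ee_rot: [0.709, 0.705, -0.0, -0.0]
force: [-0.4, -0.1, -0.9]
finger_gap: 0.0311
grip_force: 39.8
```

Request:
drive_tool --xyz '[[0, 0, 0], [0, 0, 0], [0, 0, 0], [0, 0, 0]]' --twist '[[0, 0, 0], [0, 0, 0], [0, 0, 0], [0, 0, 0]]' --jaw 70

```text
clock: 27.8
ee_pos: [0.5065, 0.3117, 0.0563]
ee_rot: [0.709, 0.705, 0.0, 0.0]
force: [0.1, 0.3, -0.9]
finger_gap: 0.0599
grip_force: 0.0
```

Request:
drive_tool --xyz '[[0, 0, -0.05], [0, 0, -0.12], [-0.1, -0.02, -0.16], [-0.21, -0.04, -0.16], [-0.32, -0.06, -0.16]]' --twist '[[0, 0, 0], [0, 0, 0], [0, 0, 0], [0, 0, 0], [0, 0, 0]]' --jaw 85

```text
clock: 28.42
ee_pos: [0.4756, 0.1505, 0.1368]
ee_rot: [0.708, 0.706, 0.001, 0.0]
force: [0.8, -0.6, 0.5]
finger_gap: 0.0724
grip_force: 0.0
```

Run:
```python
from fit import *
cs={n:capture(n) for n in("scene","top")}
s=observe(); e=np.array(s["ee_pos"]); print(s["clock"],e,s["ee_rot"],s["finger_gap"])
for n in cs:
  for t in("small_hub","small_bearing"): print(n,t,[(round(d["confidence"],2),np.round(d["position"],4)) for d in pinpoint(t,n) if abs(d["position"][1]-.3)<.1][:2])
def cr(n,hw,S):
    c=cs[n]; u,v=map(int,proj(c,[.506,.310,.056])); im=cv2.cvtColor(np.asarray(c["color"]),cv2.COLOR_RGB2BGR)[v-hw:v+hw,u-hw:u+hw]
    return cv2.resize(im,(S,S),interpolation=cv2.INTER_CUBIC)
cv2.imwrite("pics/sb.png",np.hstack([cr("scene",25,400),cr("top",25,400)]))
```

```text
28.525 [0.47382783 0.14729081 0.136312  ] [ 7.10839462e-01  7.03352798e-01 -1.44872798e-03  4.44222703e-05] 0.07262182795446255
scene small_hub [(0.61, array([0.5074, 0.3089, 0.005 ]))]
scene small_bearing [(0.48, array([0.5044, 0.3092, 0.0312]))]
top small_hub []
top small_bearing []
```

View pics/sb.png

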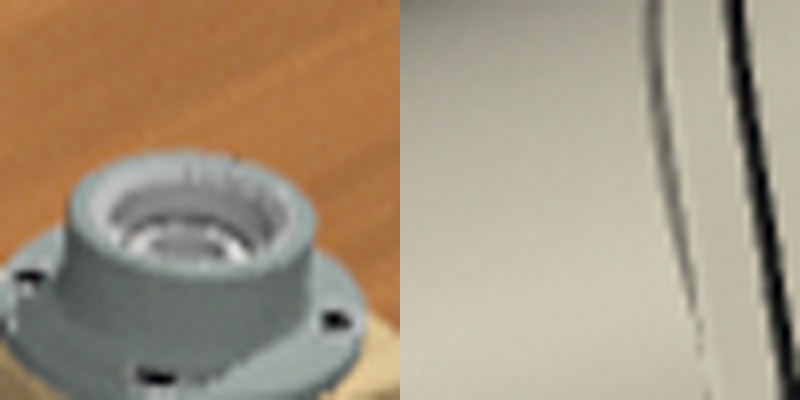

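Request:
drive_tool --xyz '[[-0.05, -0.012, 0.06], [-0.096, -0.023, 0.12], [-0.096, -0.023, 0.18], [-0.096, -0.023, 0.21], [-0.096, -0.023, 0.21]]' --twist '[[0, 0, 0], [0, 0, 0], [0, 0, 0], [0, 0, 0], [0, 0, 0]]'

```text
clock: 29.35
ee_pos: [0.4632, 0.1048, 0.0299]
ee_rot: [0.708, 0.706, -0.001, -0.001]
force: [-0.5, -0.3, 0.3]
finger_gap: 0.0725
grip_force: 0.0
```

Request:
drive_tool --xyz '[[0, 0, 0], [0, 0, 0]]' --twist '[[0, 0, 0], [0, 0, 0]]'

```text
clock: 29.6
ee_pos: [0.4649, 0.1045, 0.0321]
ee_rot: [0.709, 0.706, 0.001, 0.001]
force: [-0.1, 0.3, -0.4]
finger_gap: 0.0725
grip_force: 0.0
```

Request:
drive_tool --xyz '[[-0.011, -0.004, 0.02], [-0.011, -0.004, 0.04], [-0.011, -0.004, 0.049], [-0.011, -0.004, 0.049]]' --twist '[[0, 0, 0], [0, 0, 0], [0, 0, 0], [0, 0, 0]]'

```text
clock: 30.1
ee_pos: [0.4614, 0.0982, 0.0061]
ee_rot: [0.709, 0.705, -0.001, -0.0]
force: [-0.0, 0.2, -0.5]
finger_gap: 0.0726
grip_force: 0.0
```

Request:
drive_tool --xyz '[[0, 0, 0], [0, 0, 0], [0, 0, 0], [0, 0, 0], [0, 0, 0]]' --twist '[[0, 0, 0], [0, 0, 0], [0, 0, 0], [0, 0, 0], [0, 0, 0]]' --jaw 40 --newtons 30

```text
clock: 30.72
ee_pos: [0.4623, 0.0984, 0.0072]
ee_rot: [0.709, 0.705, 0.0, 0.0]
force: [-1.8, -0.8, 5.9]
finger_gap: 0.0502
grip_force: 31.2
```

Request:
drive_tool --xyz '[[0, 0, -0.02], [0, 0, -0.06], [0, 0, -0.14], [0, 0, -0.22], [0, 0, -0.22]]' --twist '[[0, 0, 0], [0, 0, 0], [0, 0, 0], [0, 0, 0], [0, 0, 0]]' --newtons 50

```text
clock: 31.35
ee_pos: [0.4647, 0.099, 0.1202]
ee_rot: [0.709, 0.705, 0.003, 0.002]
force: [1.5, -0.4, -0.9]
finger_gap: 0.049
grip_force: 51.8
```

Request:
drive_tool --xyz '[[0, 0, 0], [0, 0, 0], [0, 0, 0]]' --twist '[[0, 0, 0], [0, 0, 0], [0, 0, 0]]'

```text
clock: 31.72
ee_pos: [0.4611, 0.0982, 0.1156]
ee_rot: [0.709, 0.705, -0.001, -0.001]
force: [1.4, 0.3, -0.3]
finger_gap: 0.0491
grip_force: 51.8
```

Request:
drive_tool --xyz '[[0.1, 0.02, 0], [0.2, 0.042, 0], [0.3, 0.063, 0], [0.4, 0.084, 0], [0.425, 0.089, 0]]' --twist '[[0, 0, 0], [0, 0, 0], [0, 0, 0], [0, 0, 0], [0, 0, 0]]'

```text
clock: 32.35
ee_pos: [0.5074, 0.3135, 0.1156]
ee_rot: [0.708, 0.707, -0.0, -0.0]
force: [0.4, -1.1, -0.5]
finger_gap: 0.0493
grip_force: 51.8
```

Request:
drive_tool --xyz '[[0, 0, 0], [0, 0, 0], [0, 0, 0]]' --twist '[[0, 0, 0], [0, 0, 0], [0, 0, 0]]'

```text
clock: 32.72
ee_pos: [0.5074, 0.3091, 0.1168]
ee_rot: [0.709, 0.705, -0.0, 0.0]
force: [0.2, -0.0, -0.5]
finger_gap: 0.0492
grip_force: 51.8
```

Run:
```python
from fit import *
cs={n:capture(n) for n in("scene","top")}
s=observe(); e=np.array(s["ee_pos"]); print(s["clock"],e,s["force"],s["finger_gap"])
def cr(n,hw,S):
    c=cs[n]; u,v=map(int,proj(c,[.506,.310,.08])); im=cv2.cvtColor(np.asarray(c["color"]),cv2.COLOR_RGB2BGR)[v-hw:v+hw,u-hw:u+hw]; print(n,u,v)
    return cv2.resize(im,(S,S),interpolation=cv2.INTER_CUBIC)
cv2.imwrite("pics/over4.png",np.hstack([cr("scene",32,400),cr("top",32,400)]))
```

```text
32.825 [0.50755771 0.30952736 0.11698798] [ 0.06598606 -0.15560052 -0.65500248] 0.04904018183154439
scene 426 145
top 159 262
```

View pics/over4.png

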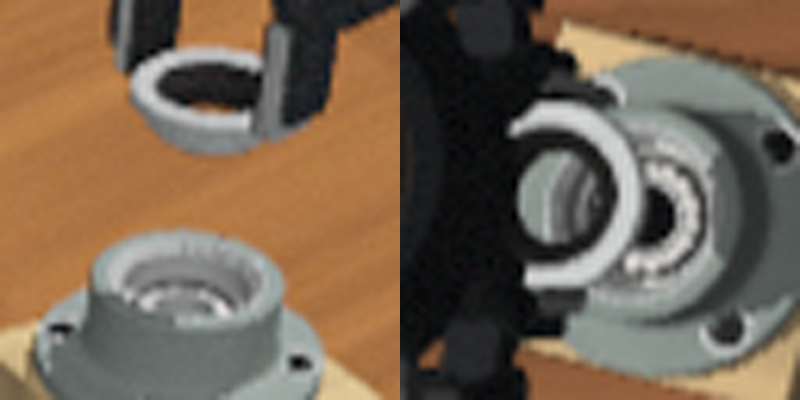

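Run:
```python
from fit import *
c=capture("top"); e=np.array(observe()["ee_pos"]); print(e)
for z in(.123,.125,.127): print(onz(c,150.2,260.5,z))
print("hub",onz(c,163.6,263.5,.056))
s=capture("scene"); f=(s,grad(s))
print(fit((.507,.302),[f],[(.052,.125)]), fit((.5055,.304),[f],[(.062,.056),(.049,.056)]))
```

```text
[0.50759072 0.30974359 0.11705014]
[0.50840404 0.3108721  0.123     ]
[0.50832597 0.3101403  0.125     ]
[0.50824791 0.3094085  0.127     ]
hub [0.50586925 0.31107874 0.056     ]
(array([0.50293306, 0.30737476, 0.        ]), np.float64(373.7178955078125)) (array([0.50339289, 0.30585818, 0.        ]), np.float64(325.9148254394531))
```

Request:
drive_tool --xyz '[[0.002, -0.004, 0.03], [0.002, -0.004, 0.07], [0.002, -0.004, 0.1], [0.002, -0.004, 0.108], [0.002, -0.004, 0.108]]' --twist '[[0, 0, 0], [0, 0, 0], [0, 0, 0], [0, 0, 0], [0, 0, 0]]'

```text
clock: 33.55
ee_pos: [0.5053, 0.3116, 0.0624]
ee_rot: [0.709, 0.705, -0.0, -0.0]
force: [1.2, -0.2, -0.8]
finger_gap: 0.0488
grip_force: 51.8
```

Request:
drive_tool --xyz '[[0, 0, 0.003], [0, 0, 0.006], [0, 0, 0.006]]' --twist '[[0, 0, 0], [0, 0, 0], [0, 0, 0]]'

```text
clock: 33.92
ee_pos: [0.5056, 0.3117, 0.06]
ee_rot: [0.709, 0.705, 0.0, 0.0]
force: [0.1, -0.1, 0.5]
finger_gap: 0.0489
grip_force: 51.8
```

Request:
drive_tool --xyz '[[0, 0, 0.002], [0, 0, 0.004], [0, 0, 0.004]]' --twist '[[0, 0, 0], [0, 0, 0], [0, 0, 0]]'

```text
clock: 34.3
ee_pos: [0.506, 0.3114, 0.0584]
ee_rot: [0.709, 0.705, 0.0, 0.0]
force: [0.5, -1.7, 3.3]
finger_gap: 0.0492
grip_force: 52.2
```

Request:
drive_tool --xyz '[[-0.001, 0, 0.002], [-0.002, 0, 0.004], [-0.002, 0, 0.004]]' --twist '[[0, 0, 0], [0, 0, 0], [0, 0, 0]]'

```text
clock: 34.67
ee_pos: [0.5059, 0.3102, 0.0566]
ee_rot: [0.709, 0.705, 0.0, 0.001]
force: [-0.5, -3.2, 5.3]
finger_gap: 0.049
grip_force: 52.4
```

Request:
drive_tool --xyz '[[0, 0, 0.002], [0, 0, 0.003], [0, 0, 0.003]]' --twist '[[0, 0, 0], [0, 0, 0], [0, 0, 0]]'

```text
clock: 35.05
ee_pos: [0.5057, 0.31, 0.0544]
ee_rot: [0.709, 0.705, -0.0, 0.001]
force: [0.0, -3.5, 4.8]
finger_gap: 0.0491
grip_force: 52.3
```

Request:
drive_tool --xyz '[[0, 0, 0.002], [0, 0, 0.003], [0, 0, 0.003]]' --twist '[[0, 0, 0], [0, 0, 0], [0, 0, 0]]'

```text
clock: 35.42
ee_pos: [0.5058, 0.3101, 0.0535]
ee_rot: [0.709, 0.705, 0.0, 0.001]
force: [0.1, -5.2, 8.3]
finger_gap: 0.049
grip_force: 52.7
```

Request:
drive_tool --xyz '[[-0.001, 0, 0.002], [-0.002, 0, 0.003], [-0.002, 0, 0.003]]' --twist '[[0, 0, 0], [0, 0, 0], [0, 0, 0]]'

```text
clock: 35.8
ee_pos: [0.5058, 0.3101, 0.0534]
ee_rot: [0.709, 0.705, 0.001, -0.0]
force: [-2.3, -3.3, 13.5]
finger_gap: 0.0489
grip_force: 54.6
```

Request:
drive_tool --xyz '[[0, 0, 0], [0, 0, 0], [0, 0, 0], [0, 0, -0.02], [0, 0, -0.06]]' --twist '[[0, 0, 0], [0, 0, 0], [0, 0, 0], [0, 0, 0], [0, 0, 0]]' --jaw 85

```text
clock: 36.42
ee_pos: [0.5047, 0.3093, 0.0809]
ee_rot: [0.709, 0.705, -0.001, -0.0]
force: [0.0, 0.1, 0.9]
finger_gap: 0.0725
grip_force: 0.0
```

Request:
drive_tool --xyz '[[0, 0, 0], [0, 0, 0], [0, 0, 0], [0, 0, 0]]' --twist '[[0, 0, 0], [0, 0, 0], [0, 0, 0], [0, 0, 0]]' --jaw 40

```text
clock: 36.92
ee_pos: [0.5051, 0.3094, 0.0805]
ee_rot: [0.709, 0.705, -0.001, -0.0]
force: [0.6, -0.4, 0.5]
finger_gap: 0.0343
grip_force: 0.0
```

Request:
drive_tool --xyz '[[0, 0, 0.015], [0, 0, 0.028], [0, 0, 0.034], [0, 0, 0.037], [0, 0, 0.037]]' --twist '[[0, 0, 0], [0, 0, 0], [0, 0, 0], [0, 0, 0], [0, 0, 0]]'

```text
clock: 37.55
ee_pos: [0.5054, 0.3096, 0.0627]
ee_rot: [0.709, 0.705, -0.0, -0.0]
force: [-1.1, -0.9, -0.2]
finger_gap: 0.0339
grip_force: 0.0
```

Request:
drive_tool --xyz '[[0, 0, 0.002], [0, 0, 0.004], [0, 0, 0.004]]' --twist '[[0, 0, 0], [0, 0, 0], [0, 0, 0]]'

```text
clock: 37.92
ee_pos: [0.5056, 0.3097, 0.0612]
ee_rot: [0.709, 0.705, 0.0, 0.0]
force: [-0.4, -1.4, 2.3]
finger_gap: 0.0341
grip_force: 1.4
```

Request:
drive_tool --xyz '[[0, 0, 0.002], [0, 0, 0.003], [0, 0, 0.003]]' --twist '[[0, 0, 0], [0, 0, 0], [0, 0, 0]]'

```text
clock: 38.3
ee_pos: [0.5059, 0.3098, 0.0602]
ee_rot: [0.709, 0.705, 0.001, 0.0]
force: [-0.3, -1.5, 5.7]
finger_gap: 0.0342
grip_force: 2.7
```

Request:
drive_tool --xyz '[[0, 0, 0.002], [0, 0, 0.003], [0, 0, 0.003]]' --twist '[[0, 0, 0], [0, 0, 0], [0, 0, 0]]'

```text
clock: 38.67
ee_pos: [0.5059, 0.3099, 0.0601]
ee_rot: [0.709, 0.705, 0.001, 0.0]
force: [-4.0, -2.1, 12.5]
finger_gap: 0.0342
grip_force: 6.4
```

Request:
drive_tool --xyz '[[0, 0, 0.002], [0, 0, 0.004], [0, 0, 0.004]]' --twist '[[0, 0, 0], [0, 0, 0], [0, 0, 0]]'

```text
clock: 39.05
ee_pos: [0.5061, 0.31, 0.06]
ee_rot: [0.709, 0.705, 0.002, 0.0]
force: [-6.2, -4.1, 22.1]
finger_gap: 0.0341
grip_force: 11.2
```

Request:
drive_tool --xyz '[[0, 0, 0.001], [0, 0, 0.002], [0, 0, 0.002]]' --twist '[[0, 0, 0], [0, 0, 0], [0, 0, 0]]'

```text
clock: 39.42
ee_pos: [0.5061, 0.31, 0.06]
ee_rot: [0.709, 0.705, 0.002, 0.0]
force: [-7.3, -5.6, 26.9]
finger_gap: 0.0344
grip_force: 13.6
```

Request:
drive_tool --xyz '[[0, 0, -0.03], [0, 0, -0.12], [-0.1, -0.06, -0.2], [-0.2, -0.12, -0.2], [-0.32, -0.18, -0.2]]' --twist '[[0, 0, 0], [0, 0, 0], [0, 0, 0], [0, 0, 0], [0, 0, 0]]'

```text
clock: 40.05
ee_pos: [0.4176, 0.1557, 0.1555]
ee_rot: [0.708, 0.706, 0.001, 0.001]
force: [-0.0, -0.7, 0.1]
finger_gap: 0.0341
grip_force: 0.0
```

Request:
drive_tool --xyz '[[-0.1, -0.02, 0], [-0.2, -0.04, 0], [-0.3, -0.06, 0], [-0.3, -0.06, 0], [-0.3, -0.06, 0]]' --twist '[[0, 0, 0], [0, 0, 0], [0, 0, 0], [0, 0, 0], [0, 0, 0]]'

```text
clock: 40.67
ee_pos: [0.3877, 0.0069, 0.1548]
ee_rot: [0.709, 0.705, 0.0, 0.0]
force: [0.8, -0.1, 0.9]
finger_gap: 0.0342
grip_force: 0.0
```

Run:
```python
from fit import *
cs={n:capture(n) for n in("scene","top")}
s=observe(); print(s["clock"],s["ee_pos"])
for n in cs:
  for t in("small_seal","large_seal","grease_tin","mallet","hub_nut"): print(n,t,[(round(d["confidence"],2),np.round(d["position"],4)) for d in pinpoint(t,n)][:2])
def cr(n,X,hw,S=400):
    c=cs[n]; u,v=map(int,proj(c,X)); x0,y0=u-hw,v-hw; im=cv2.cvtColor(np.asarray(c["color"]),cv2.COLOR_RGB2BGR)[y0:y0+2*hw,x0:x0+2*hw]
    return cv2.resize(im,(S,S),interpolation=cv2.INTER_CUBIC)
S,L=[.506,.310,.056],[.4975,-.3355,.06]
im=np.vstack([np.hstack([cr("scene",S,24),cr("top",S,28)]),np.hstack([cr("scene",L,34),cr("top",L,34)])])
cv2.imwrite("pics/final.png",cv2.resize(im,(600,600),interpolation=cv2.INTER_AREA))
```

```text
40.775 [0.38770055 0.00766351 0.1547208 ]
scene small_seal [(0.82, array([0.5014, 0.3086, 0.0421]))]
scene large_seal [(0.93, array([ 0.4985, -0.3363,  0.0536]))]
scene grease_tin [(0.79, array([ 0.7572,  0.1251, -0.0012]))]
scene mallet [(0.66, array([ 0.7658, -0.1644,  0.001 ])), (0.54, array([0.5105, 0.3046, 0.0037]))]
scene hub_nut [(0.91, array([ 0.7753,  0.0221, -0.0028]))]
top small_seal [(0.86, array([0.5073, 0.3101, 0.0436])), (0.37, array([ 0.7584, -0.163 ,  0.0029]))]
top large_seal [(0.72, array([ 0.4953, -0.3353,  0.0492]))]
top grease_tin [(0.93, array([0.7593, 0.13  , 0.0039]))]
top mallet [(0.92, array([ 7.572e-01, -1.625e-01,  7.000e-04]))]
top hub_nut [(0.8, array([ 7.713e-01,  2.570e-02, -3.000e-04]))]
```

View pics/final.png

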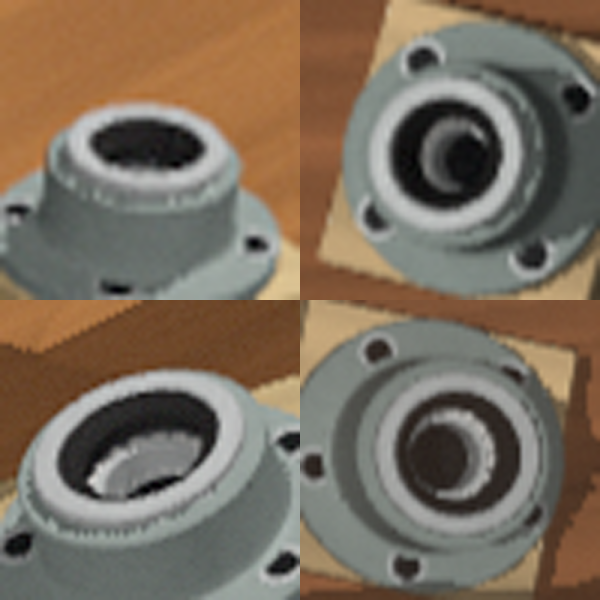

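Both final crops show the seal flanges sitting even and level on the hub faces. The landing heights matched home (0.0646 and 0.0600 m), and the bystanders haven't moved. The arm is clear of everything, so I'm handing in.

```bash
python3 -c "
from plant import *
print(close_job())"
```

```text
the job is handed in; nothing more can be done
None
```

Job handed in at about 41 s on the robot clock: both bearings look seated in their hubs and both seals were pressed to about 25 N and look flat on the hub faces, with the tin, mallet and nut unmoved; no verdict was returned.

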